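# Tighten the clamp screw of an incubation jar with a tommy bar

## Robot

A 6-joint arm with a two-finger parallel gripper is mounted at the origin on the work surface. World frame = base frame: x ahead of the robot, y to its left, z up, the work surface at z = 0. Lengths are in mm, angles in rad, forces in N, time in s.
With the tool pointing down it reaches from about 300 to 775 mm from the base axis. Payload 14.6 kg.
Tool frame: the origin (TCP) lies between the finger pads; the fingertips stand 19 mm ahead of it and the grasp point (between the pads) is the TCP (manip.tcp_to_tips is the distance from the TCP to the fingertips, in mm); x points along the fingers, z is the direction in which the jaws open and shut, and the axes are right-handed (so a half turn about x gives the same grasp; the last joint's range is limited). The gripper opens to 94 mm and grips with 3 to 60 N. Pads are 16 mm wide; open, the fingers measure 119 mm over their backs; the gripper's body (75 mm by 177 mm) begins 78 mm behind the grasp point.
Start: joints at [-1.307, 0.3, 1.521, -0, 1.321, -0.067], TCP at [178.633, -520.173, 224.446] pointing down, gripper open.
Joint ranges: [-3.03, 3.03], [-0.79, 2.21], [0.23, 2.52], [-1.04, 4.18], [0, 3.07], [-2.55, 2.55]. Speed limits (rad/s): [2.22, 2.22, 2.57, 3.14, 3.14, 3.14].

## Interface

Orientations are given as [roll, pitch, yaw] about the fixed x, y, z axes, in that order (R = Rz(yaw) Ry(pitch) Rx(roll)).
In Python, from cell import manip gives the robot as it stands.
- The arm moves only by the tool jog_arm, never from a script. Its argument "moves" is a list that holds one entry, the list of rows, each a list of 6 numbers: the shift along the world's x, y, z in mm, then the turn, a rotation vector about the world's x, y, z in degrees. In form: [[[dx, dy, dz, wx, wy, wz], ...]]. A call has 1 to 5 rows; each row shifts and turns the pose as measured when the row begins; what a row does not reach is not made up. A row lasts 1/10 s, in which the tool goes at most 50 mm and 8.59 degrees, less where a joint would pass 70% of its speed; a pose out of reach is approached as far as the arm can. A call is refused whole if a number of a shift passes 50 or a number of a turn 8.59, either way. A call with a gripper value outside its range is refused whole. "gripper" is the opening, from -1 (shut) to 1 (fully open), set as the call begins (left out, the last holds). The fingers move at their own pace and stop on an object; "squeeze" is the grip in N (left out, the last holds). Time passes only in rows, so rows that do not move let the fingers close. It gives the time, the measured TCP pose, the force and the opening at its end, in the units of the state.
- manip.read_state(): the state, without advancing time (a new reading comes with each control period).
- manip.camera(name): name is "scene" or "top"; returns (picture, depth): 420x560x3 uint8, blue, green, red; 420x560 float32, mm along the optical axis (not along the pixel's ray), 0 where there is no reading.
- manip.camera_params(name): a dict with "fx", "fy", "cx", "cy" (pixels), "dist" ([k1, k2, p1, p2, k3] as OpenCV has them; the pictures are not rectified), "rvec" (rotation vector, rad) and "tvec" (3), from world to camera coordinates, as OpenCV has them. Camera axes: x right, y down, z forward; pixel columns grow to the right and rows downward; lengths in mm; the calibration is good to about 2 mm. A picture is of the moment at which its call begins. camera_params takes no time and is no camera call.
- manip.sign_off(): hands the job in, once; it reports no verdict.
The state is a dict: "clock": time; "joints": joint angles; "qd": joint speeds; "effort": joint torques, N m; "eef_pos": TCP position; "eef_rot": TCP orientation; "wrist_force": force on the tool from outside, world axes, zero at the start; "moment": the same for the moment, N m; "finger_gap": finger opening in mm.
Only numpy, scipy, OpenCV 4.12 (cv2) and the standard library are available. Lean on these libraries where they do the work, as an engineer would, in place of code of your own. Each camera call takes 0.05 s, during which the arm holds its last target. There are 200 camera calls.

## Task

Close the incubation jar: take the blue-sleeved bar from its rest, slide its rod through the brass screw eye on the jar's clamp and with it turn the eye clockwise (seen from above) until it comes up against its stop, and snug it there with about half a newton metre, but do not force it so that the whole jar is wrenched round in its socket. Then draw the bar out and lay it back across its rest. Turn the eye with the bar only, not with the fingers, and leave the other things on the bench where they are.

Things in the scene. Friction and masses are not known exactly. Their poses are not given: they have to be found in the camera images.
- eye: Brass screw eye upright on the jar's clamp. Origin: centre of its hole, on the vertical screw axis, 205 mm above the bench; x = axis of the hole (level), z up. Ring 24 mm across, 18 mm thick along x, round hole 12.5 mm. Clockwise from above tightens it, against 0.12 N m of thread drag, up to a dead stop at an unmarked place some 22 to 60 degrees on from the start. It stays where left
- jar_lid (a point): Centre of the top of the jar's white lid, 148 mm above the bench, z up, turns with the jar. Clear jar 116 mm across, film plates inside, in a 150 x 150 x 12 mm aluminium socket fixed to the bench. A clamp yoke 24 mm wide, 142 mm long spans the lid; its top is 169 mm above the bench, 36 mm below the centre of the eye
- jar (a joint): How far the jar has been wrenched round in its socket (rad, positive clockwise from above, 0 at the start). Friction holds it; it slips round at a torque of about 1 N m on the screw eye
- bar_grip (a point): Bar: 8 mm steel rod with a square blue sleeve, 14 x 14 x 60 mm, that does not pass the eye. Origin: middle of the sleeve, where it is grasped; x along the rod to its tip. Bare rod from x = 30 to 120 mm, taper to 3 mm wide at the tip at 130 mm; behind the sleeve bare rod to a 14 mm ball at -67 mm. About 100 g. It starts level in its rest
- bar_tip (a point): Tapered tip of the bar, 130 mm from the middle of the sleeve; same axes as bar_grip
- rest_centre (a point): Where the middle of the blue sleeve lies when the bar is in its rest, 50 mm above the bench; x = where the bar's tip points at the start, z up. Grey fixed rest, base 170 x 50 x 10 mm, with two V forks 8 mm thick, 45 mm behind and 75 mm ahead of this point, that carry the bare rod; flanks at 45 degrees, mouth 34 mm wide, tops 11 mm above the rod's axis
- cup_pink: Sample cup with snap lid, pinkish, 54 mm across, 75 mm high; origin under its centre. Bystander
- cup_straw: Sample cup with snap lid, straw-coloured, 54 mm across, 75 mm high; origin under its centre. Bystander
- spreader: Clear plastic film spreader, disc 68 mm across, 24 mm high; origin under its centre. Bystander
- spare_eye: Spare screw eye lying flat on the bench, 56 mm long, 18 mm high. Bystander: not the one to turn
- marker: Marker pen, 130 mm long, 12 mm thick. Bystander
There are look-alikes about, which are no part of the job. Of the things that look like the part that bears rest_centre, take the one that is nearest to the robot's base at the start.

How it is judged:
By the outcome, as a careful person would: the job done as asked, in the order asked, and still so for the second after the job is handed in, with the robot touching nothing.
It also fails if it takes over 72 s, if anything falls off the work surface, if the arm or the gripper's body presses on something with over 40 N, if the wrist force passes 120 N, or if a joint passes its speed limit or range.

## Working session

There is one attempt and no reset: what is moved stays moved. The work goes in short steps, Python scripts to look and compute and a tool call to move; the robot and the scene stay as the last step left them, time stands still between calls to the robot, and variables do not carry over. Pictures are saved under pics/ and viewed, about 8 in all and at most 12, crops included, and the job is handed in when it is done.

Besides the shell and the picture viewer there is one more tool, called after "Emit:" as name(argument=value, ...), one argument or row to a line, values as JSON. jog_arm: Moves the arm, as the interface text tells. Its arguments: {"type":"object","properties":{"moves":{"type":"array","items":{"type":"array","items":{"type":"array","items":{"type":"number"}}}},"gripper":{"type":"number"},"squeeze":{"type":"number"}},"required":["moves"]}

```bash
ls; mkdir -p pics
cat > h.py <<'E'
import numpy as np, cv2
from cell import manip
def P(n):
    p=manip.camera_params(n); K=np.array([[p['fx'],0,p['cx']],[0,p['fy'],p['cy']],[0,0,1.]])
    return K,np.array(p['dist'],float),cv2.Rodrigues(np.array(p['rvec'],float))[0],np.array(p['tvec'],float).ravel()
def ray(n,uv):
    K,d,R,t=P(n); u=cv2.undistortPoints(np.array(uv,float).reshape(-1,1,2),K,d).reshape(-1,2)
    return -R.T@t, np.c_[u,np.ones(len(u))]@R
def onz(n,uv,z):
    c,r=ray(n,uv); return c+r*((z-c[2])/r[:,2])[:,None]
def proj(n,X):
    K,d,R,t=P(n); return cv2.projectPoints(np.array(X,float).reshape(-1,1,3),cv2.Rodrigues(R)[0],t,K,d)[0].reshape(-1,2)
def cloud(n,depth):
    h,w=depth.shape; vv,uu=np.mgrid[:h,:w]; c,r=ray(n,np.c_[uu.ravel(),vv.ravel()])
    return (c+r*depth.reshape(-1,1)).reshape(h,w,3)
E
python3 - <<'E'
from h import *
for n in('scene','top'):
    im,d=manip.camera(n); cv2.imwrite(f'pics/{n}0.png',im); np.save(f'{n}0.npy',d); print(n,ray(n,[[280,210]]))
E
```

```text
pics
scene (array([1083.29374554,  202.27587288, 1078.61612545]), array([[-0.4609011 , -0.23214002, -0.8565813 ]]))
top (array([ 481.62379355,  -22.60122393, 1088.72155702]), array([[ 0.0989621 , -0.00109653, -0.99509532]]))
```

View pics/scene0.png

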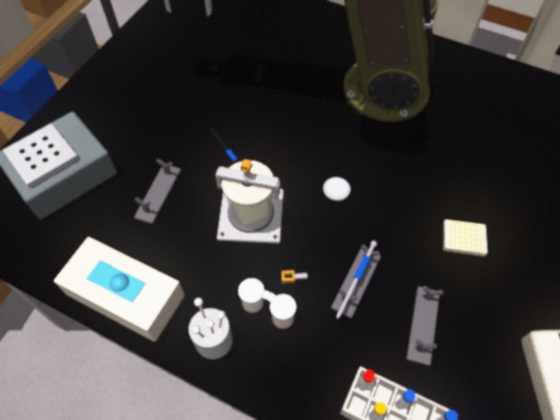

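View pics/top0.png

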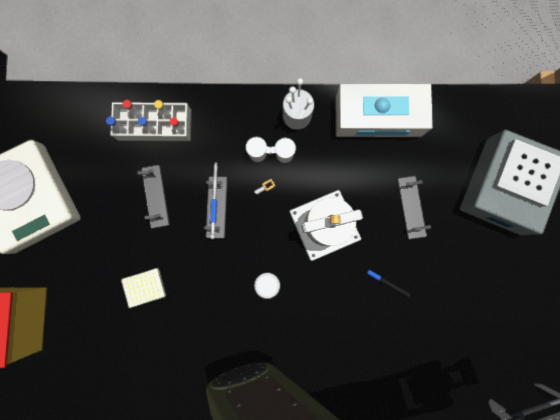

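The scene view shows the blue-sleeved bar in a rest at (360,265), the jar with its brass eye at (246,166), empty rests at (158,192) and (424,325), and the spare eye at (290,276). In the top view the rest candidates are (155,197), (216,207) with the bar, and (412,207). I'll measure these and look at an enlarged crop.

Run:
```python
from h import *
for n,b in(('scene',0),('top',0)):
    im=cv2.imread(f'pics/{n}0.png'); d=np.load(f'{n}0.npy'); C=cloud(n,d); hsv=cv2.cvtColor(im,cv2.COLOR_BGR2HSV)
    bl=cv2.inRange(hsv,(105,140,60),(125,255,255)); br=cv2.inRange(hsv,(12,120,80),(26,255,255))
    for nm,m in(('blue',bl),('brass',br)):
        k,l,s,c=cv2.connectedComponentsWithStats(m)
        for i in range(1,k):
            if s[i,4]>25:
                pts=C[l==i]; q=cv2.minAreaRect(np.argwhere(l==i)[:,::-1].astype(np.float32))
                print(n,nm,c[i].round(1),s[i,4],np.median(pts,0).round(),np.max(pts[:,2]).round(),'rect',np.round(q[1],1),round(q[2],1))
print('rests',onz('top',[[155,197],[216,207],[412,207]],10).round(), np.linalg.norm(onz('top',[[155,197],[216,207],[412,207]],10)[:,:2],axis=1).round())
t=cv2.imread('pics/top0.png')
a=cv2.resize(t[150:260,160:270],(400,400),interpolation=cv2.INTER_CUBIC);b=cv2.resize(t[170:280,280:390],(400,400),interpolation=cv2.INTER_CUBIC)
s=cv2.imread('pics/scene0.png'); 
e=cv2.resize(s[150:205,205:315],(400,200),interpolation=cv2.INTER_CUBIC); f=cv2.resize(s[225:335,320:400],(290,400),interpolation=cv2.INTER_CUBIC)[100:300]
g=np.zeros((600,800,3),np.uint8); g[:400,:400]=a; g[:400,400:]=b; g[400:,:400]=e; g[400:,400:690]=f
cv2.imwrite('pics/crop1.png',g)
```

```text
scene blue [26.3 90.2] 2291 [  230. -1369.  -431.] 1079.0 rect [43.8 62.9] 45.0
scene blue [231.  154.5] 97 [ 414. -279.   10.] 20.0 rect [14.4  6.9] 56.3
scene blue [362.  266.7] 168 [580. 152.  56.] 62.0 rect [ 6.7 24.1] 26.6
scene blue [409.1 394.9] 116 [806. 329. 101.] 107.0 rect [10.6 12. ] 45.0
scene blue [451.6 414.8] 126 [805. 409. 101.] 106.0 rect [10. 13.] 90.0
scene brass [40.2 27.8] 2257 [   24. -1334.  -227.] 1079.0 rect [ 46.6 119.6] 47.4
scene brass [507.2  18. ] 617 [-1487.   266.  -699.] 1079.0 rect [48.1 14.5] 16.4
scene brass [59.2 80.2] 111 [   19. -1450.  -587.] 1079.0 rect [16.3 11.3] 45.0
scene brass [  7.7 127.5] 413 [  335. -1458.  -585.] -453.0 rect [32. 23.] 90.0
scene brass [245.9 165.3] 121 [ 552. -147.  213.] 222.0 rect [ 9.8 14.7] 11.3
scene brass [287.4 275.8] 173 [657.   7.  14.] 23.0 rect [13. 13.] 90.0
scene brass [  3.9 289.9] 74 [  902. -1052.  -709.] 1079.0 rect [13.4  9.9] 45.0
scene brass [379.8 408.7] 85 [854. 289. 101.] 104.0 rect [12.5 11.2] 63.4
top blue [109.6 120.5] 51 [807. 411. 103.] 107.0 rect [7.1 7.1] 45.0
top blue [142.  120.6] 41 [806. 329. 103.] 105.0 rect [6. 6.] 90.0
top blue [213.1 210.5] 112 [582. 151.  57.] 61.0 rect [ 5.  21.3] 3.2
top blue [373.7 274.6] 86 [ 415. -278.   12.] 1089.0 rect [15.4  5.7] 31.0
top brass [158.3 103.8] 67 [851. 290. 102.] 1089.0 rect [9. 8.] 90.0
top brass [268.5 184.7] 74 [658.   8.  17.] 23.0 rect [ 8.9 10.7] 63.4
top brass [334.7 219.3] 67 [ 549. -143.  216.] 1089.0 rect [7. 9.] 90.0
top brass [ 25.6 321.4] 2315 [303. 600.  74.] 1089.0 rect [73.7 45.1] 84.4
rests [[ 623.  319.   10.]
 [ 596.  152.   10.]
 [ 599. -386.   10.]] [700. 615. 713.]
```

View pics/crop1.png

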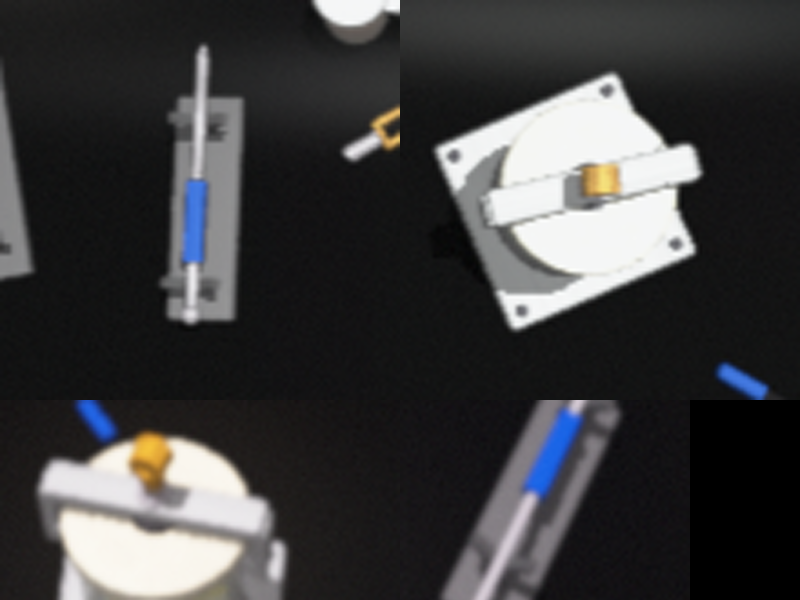

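Eye candidates: brass at top (335,219), z≈215, upright on the clamp, is the one to turn. The brass at (268,185), z≈17, lies flat and is the spare. Rest candidates: (216,207), 615 mm from the base, carries the bar and is nearest; (155,197) is at 700 mm and (412,207) at 713 mm. The crop confirms the bar's tip points to +x (up in the top image) and the eye is about 24 wide across y and 18 along x.

Run:
```python
from h import *
from scipy.spatial.transform import Rotation as Ro
# bar
a=onz('top',[[215.8,162.9],[212.2,236.5],[213.1,210.5]],50); b=onz('scene',[[362,266.7]],54)
print('bar tip,ball,sleeve',a.round(1).tolist(),'scene sleeve',b.round(1)); print('yaw',np.degrees(np.arctan2(*(a[0]-a[1])[[1,0]])))
d=np.load('scene0.npy');im=cv2.imread('pics/scene0.png');hsv=cv2.cvtColor(im,cv2.COLOR_BGR2HSV)
# eye: subpixel moments in both views
for n,(u,v) in(('top',(335,219)),('scene',(246,165))):
    im=cv2.imread(f'pics/{n}0.png'); c=im[v-14:v+15,u-14:u+15]; up=cv2.resize(c,None,fx=8,fy=8,interpolation=cv2.INTER_CUBIC)
    m=cv2.inRange(cv2.cvtColor(up,cv2.COLOR_BGR2HSV),(8,100,60),(30,255,255))
    cs=max(cv2.findContours(m,0,2)[0],key=cv2.contourArea); r=cv2.minAreaRect(cs); off=lambda p:(np.array(p)+.5)/8-.5+[u-14,v-14]
    print(n,off(r[0]),np.array(r[1])/8,r[2]); 
    if n=='top': 
        bx=onz('top',off(cv2.boxPoints(r)),208); print('box',bx.round(1).tolist(),'ctr',bx.mean(0))
        for z in(205,217): print(z,onz(n,[off(r[0])],z).round(1))
    else:
        M=cv2.moments(m); print('scene ctr',onz(n,[off(r[0])],205).round(1))
# two-ray
s=manip.read_state(); print({k:np.round(v,3).tolist() for k,v in s.items()})
print('tool axes (cols)',Ro.from_euler('xyz',s['eef_rot']).as_matrix().round(2))
# lid/yoke from top depth
C=cloud('top',np.load('top0.npy')); 
for lo,hi in((160,175),(140,155)):
    q=C[(abs(C[...,2]-(lo+hi)/2)<(hi-lo)/2)&(abs(C[...,0]-550)<100)&(abs(C[...,1]+145)<100)]
    r=cv2.minAreaRect(q[:,:2].astype(np.float32)); print(lo,len(q),r)
```

```text
bar tip,ball,sleeve [[710.3, 148.4, 50.0], [514.1, 153.6, 50.0], [582.6, 152.8, 50.0]] scene sleeve [[581.3 151.6  54. ]]
yaw -1.5063773477923668
top [334.60216331 219.07003593] [8.07121468 9.7103138 ] 83.82982635498047
box [[557.3, -134.1, 208.0], [559.8, -155.7, 208.0], [541.8, -157.5, 208.0], [539.3, -135.9, 208.0]] ctr [ 549.54665907 -145.81756297  208.        ]
205 [[ 549.8 -146.2  205. ]]
217 [[ 548.8 -144.6  217. ]]
scene [245.88762665 165.94723892] [11.02810001 16.29881477] 7.386042594909668
scene ctr [[ 548.4 -147.9  205. ]]
{'clock': 0.1, 'joints': [-1.307, 0.3, 1.522, -0.0, 1.321, -0.067], 'qd': [-0.002, -0.002, -0.002, 0.001, -0.001, -0.0], 'effort': [0.001, -53.264, -35.328, 0.071, 0.023, -0.0], 'eef_pos': [178.589, -519.984, 223.946], 'eef_rot': [3.095, 1.57, 1.855], 'wrist_force': [-0.444, -0.093, -0.456], 'moment': [0.008, -0.019, -0.021], 'finger_gap': 94.127}
tool axes (cols) [[-0.    0.95  0.32]
 [ 0.    0.32 -0.95]
 [-1.    0.   -0.  ]]
160 515 ((549.4359741210938, -147.30685424804688), (24.04238510131836, 141.03265380859375), 13.571601867675781)
140 1325 ((549.225830078125, -147.33016967773438), (114.15018463134766, 114.19327545166016), 63.93754577636719)
```

Emit:
jog_arm(
  moves=[
    [[20,33,20,0,0,8],[20,33,20,0,0,8],[20,33,20,0,0,8],[20,33,20,0,0,8],[20,33,20,0,0,8]],
  ],
  gripper=0,
)

```text
clock: 0.6
eef_pos: [278.1, -350.1, 321.7]
eef_rot: [2.945, 1.56, 2.421]
wrist_force: [0.7, -0.9, 0.2]
finger_gap: 57.8
```

Emit:
jog_arm(
  moves=[
    [[20,34,0,0,0,8],[20,34,0,0,0,8],[20,34,0,0,0,8],[20,34,0,0,0,8],[20,34,0,0,0,8]],
  ],
)

```text
clock: 1.1
eef_pos: [380.6, -172.8, 324.3]
eef_rot: [3.136, 1.564, -2.944]
wrist_force: [0.4, 0.2, -0.3]
finger_gap: 47.0
```

Emit:
jog_arm(
  moves=[
    [[20,34,0,0,0,8],[20,34,0,0,0,8],[20,34,0,0,0,8],[20,34,0,0,0,8],[20,34,0,0,0,8]],
  ],
)

```text
clock: 1.6
eef_pos: [482.9, 5.7, 323.7]
eef_rot: [3.087, 1.563, -2.265]
wrist_force: [1.4, -0.8, -0.9]
finger_gap: 46.9
```

Emit:
jog_arm(
  moves=[
    [[20,29.5,0,0,0,7],[20,29.5,0,0,0,7],[20,29.5,0,0,0,7],[20,29.5,0,0,0,7],[19,28.5,0,0,0,7]],
  ],
)

```text
clock: 2.1
eef_pos: [584.6, 160.4, 322.1]
eef_rot: [2.815, 1.562, -1.897]
wrist_force: [0.0, 0.1, -0.0]
finger_gap: 46.9
```

Emit:
jog_arm(
  moves=[
    [[0,0,-30,0,0,0],[0,0,-40,0,0,0],[0,0,-40,0,0,0],[0,0,-40,0,0,0],[0,0,-30,0,0,0]],
  ],
)

```text
clock: 2.6
eef_pos: [585.9, 165.0, 137.2]
eef_rot: [-2.944, 1.564, -1.363]
wrist_force: [0.4, 0.8, 0.3]
finger_gap: 46.8
```

```bash
cat >> h.py <<'E'
from scipy.spatial.transform import Rotation as Ro
def st(e=(549.3,-147)):
    s=manip.read_state(); R=Ro.from_euler('xyz',s['eef_rot']).as_matrix(); p=np.array(s['eef_pos']); F=np.array(s['wrist_force']); M=np.array(s['moment'])
    # bar direction = -tool y (tool y points to bar's ball)
    b=-R[:,1]; print('t',s['clock'],'p',p.round(1),'baryaw',np.degrees(np.arctan2(b[1],b[0])).round(2),'pitch',np.degrees(np.arcsin(b[2])).round(2),'toolx',R[:,0].round(3),'F',F.round(1),'M',M.round(3),'gap',round(s['finger_gap'],1))
    r=(p[:2]-e)/1000; print('tau_z about eye on tool',(M[2]+r[0]*F[1]-r[1]*F[0]).round(3),'j',np.round(s['joints'],2))
    return s
E
python3 -c "
from h import *
st()
im,d=manip.camera('top');cv2.imwrite('pics/t1.png',im[130:260,150:290].repeat(4,0).repeat(4,1))"
```

```text
t 2.6 p [585.9 165.  137.2] baryaw 0.6 pitch 0.08 toolx [ 0.002 -0.007 -1.   ] F [0.4 0.8 0.3] M [ 0.073 -0.187 -0.017] gap 46.8
tau_z about eye on tool -0.117 j [ 0.22  0.51  1.44 -0.01  1.19 -1.36]
```

View pics/t1.png

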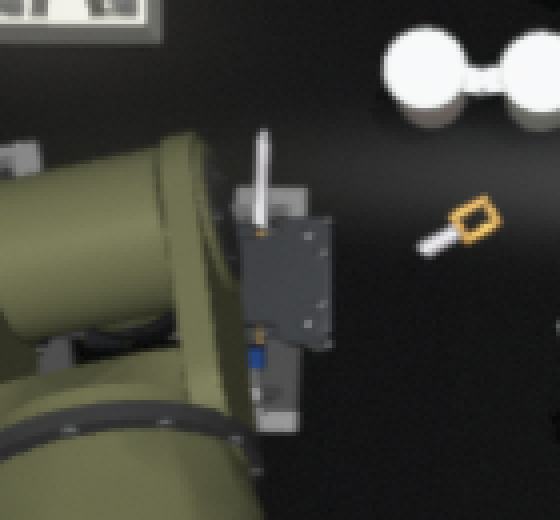

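The view shows the gripper above the sleeve, about 13 mm left of it: sleeve at (257,357) in the crop, rod tip at (263,130). I'll correct and go down.

Emit:
jog_arm(
  moves=[
    [[-4,-13,-10,0,0,-2],[0,0,-10,0,0,0],[0,0,0,0,0,0]],
  ],
)

```text
clock: 2.95
eef_pos: [579.7, 151.6, 111.0]
eef_rot: [2.416, 1.559, -2.321]
wrist_force: [-0.1, 0.4, 0.5]
finger_gap: 47.0
```

```bash
python3 -c "
from h import *
st()"
```

```text
t 2.95 p [579.7 151.6 111. ] baryaw -1.4 pitch -0.46 toolx [-0.008 -0.009 -1.   ] F [-0.1  0.4  0.5] M [ 0.018 -0.118  0.006] gap 47.0
tau_z about eye on tool 0.047 j [ 0.2   0.52  1.48 -0.01  1.15 -1.35]
```

Emit:
jog_arm(
  moves=[
    [[2,0,-25,0.5,-0.5,0],[0,0,-22,0,0,0],[0,0,-10,0,0,0],[0,0,-3,0,0,0],[0,0,0,0,0,0]],
  ],
)

```text
clock: 3.45
eef_pos: [585.2, 153.8, 55.3]
eef_rot: [-1.33, 1.562, 0.22]
wrist_force: [0.3, -0.2, 0.0]
finger_gap: 46.8
```

```bash
python3 -c "
from h import *
st()"
```

```text
t 3.45 p [585.2 153.8  55.3] baryaw -1.19 pitch 0.52 toolx [ 0.009  0.002 -1.   ] F [ 0.3 -0.2  0. ] M [ 0.066 -0.121 -0.042] gap 46.8
tau_z about eye on tool -0.143 j [ 0.2   0.6   1.51  0.    1.02 -1.35]
```

Emit:
jog_arm(
  moves=[
    [[-2.5,-1.5,-4,0,0.4,0],[0,0,0,0,0,0]],
  ],
)

```text
clock: 3.65
eef_pos: [583.3, 152.6, 53.0]
eef_rot: [-0.982, 1.566, 0.569]
wrist_force: [0.3, -0.2, 0.3]
finger_gap: 46.9
```

Emit:
jog_arm(
  moves=[
    [[0,0,0,0,0,0],[0,0,0,0,0,0],[0,0,0,0,0,0],[0,0,0,0,0,0],[0,0,0,0,0,0]],
  ],
  gripper=-1,
  squeeze=30,
)

```text
clock: 4.15
eef_pos: [584.0, 152.2, 54.6]
eef_rot: [-1.215, 1.564, 0.335]
wrist_force: [0.5, -2.9, 0.2]
finger_gap: 13.7
```

```bash
python3 -c "
from h import *
st()"
```

```text
t 4.15 p [584.  152.2  54.6] baryaw -1.16 pitch 0.34 toolx [ 0.006  0.002 -1.   ] F [ 0.5 -2.9  0.2] M [-0.546 -0.149 -0.089] gap 13.7
tau_z about eye on tool -0.354 j [ 0.19  0.6   1.52  0.    1.02 -1.36]
```

Emit:
jog_arm(
  moves=[
    [[0,0,10,0,0,0],[0,0,20,0,0,0],[0,0,30,0,0,0],[-10,0,40,0,0,0],[-20,0,40,0,0,0]],
  ],
)

```text
clock: 4.65
eef_pos: [551.2, 151.6, 195.2]
eef_rot: [1.441, 1.566, 2.991]
wrist_force: [0.8, -0.1, -0.7]
finger_gap: 13.8
```

```bash
python3 -c "
from h import *
st()"
```

```text
t 4.65 p [551.2 151.6 195.2] baryaw -1.2 pitch -0.25 toolx [-0.004  0.001 -1.   ] F [ 0.8 -0.1 -0.7] M [ 0.049 -0.152 -0.003] gap 13.8
tau_z about eye on tool -0.25 j [ 0.2   0.37  1.49  0.    1.28 -1.35]
```

Emit:
jog_arm(
  moves=[
    [[-30,-30,25,0,0,0],[-30,-32,20,0,0,1],[-25,-32,10,0,0,1],[-25,-32,0,0,0,1],[-20,-32,0,0,0,1]],
  ],
)

```text
clock: 5.15
eef_pos: [416.6, -7.0, 260.9]
eef_rot: [-1.346, 1.562, 0.282]
wrist_force: [1.2, -1.1, -1.4]
finger_gap: 13.8
```

Emit:
jog_arm(
  moves=[
    [[-10,-32,0,0,0,1],[-5,-32,0,0,0,1],[-5,-32,0,0,0,1],[0,-30,0,0,0,0],[0,-15,0,0,0,0]],
  ],
)

```text
clock: 5.65
eef_pos: [392.0, -153.8, 265.8]
eef_rot: [-1.598, 1.555, 0.085]
wrist_force: [0.5, 0.2, 0.6]
finger_gap: 13.6
```

Emit:
jog_arm(
  moves=[
    [[0,0,0,0,0,0],[0,0,0,0,0,0]],
  ],
)

```text
clock: 5.85
eef_pos: [391.6, -154.8, 266.7]
eef_rot: [-1.61, 1.554, 0.07]
wrist_force: [-0.1, 0.2, -1.1]
finger_gap: 13.7
```

```bash
python3 -c "
from h import *
st()"
```

```text
t 5.85 p [ 391.6 -154.8  266.7] baryaw 6.26 pitch 0.94 toolx [ 0.016  0.001 -1.   ] F [-0.1  0.2 -1.1] M [ 0.104 -0.126  0.003] gap 13.7
tau_z about eye on tool -0.027 j [-0.47 -0.04  1.8   0.01  1.36 -2.15]
```

Emit:
jog_arm(
  moves=[
    [[-2,-9,-20,0,0.9,0],[0,0,-20,0,0,0],[0,0,-13,0,0,0],[0,0,-4,0,0,0],[0,0,0,0,0,0]],
  ],
)

```text
clock: 6.35
eef_pos: [390.3, -159.9, 209.9]
eef_rot: [-1.523, 1.568, 0.162]
wrist_force: [1.2, -0.4, -0.6]
finger_gap: 13.8
```

Run:
```python
from h import *
st()
g=[]
for n,(u,v) in(('scene',(240,160)),('top',(330,240))):
    im,d=manip.camera(n); cv2.imwrite(f'pics/{n}2.png',im); np.save(f'{n}2.npy',d)
    c=im[v-35:v+35,u-35:u+35]; g.append(cv2.resize(c,(400,400),interpolation=cv2.INTER_CUBIC))
cv2.imwrite('pics/c2.png',np.hstack(g))
```

```text
t 6.35 p [ 390.3 -159.9  209.9] baryaw 6.52 pitch 0.17 toolx [ 0.003  0.    -1.   ] F [ 1.2 -0.4 -0.6] M [ 0.043 -0.135  0.023] gap 13.8
tau_z about eye on tool 0.106 j [-0.48  0.02  1.88  0.    1.24 -2.16]
```

View pics/c2.png

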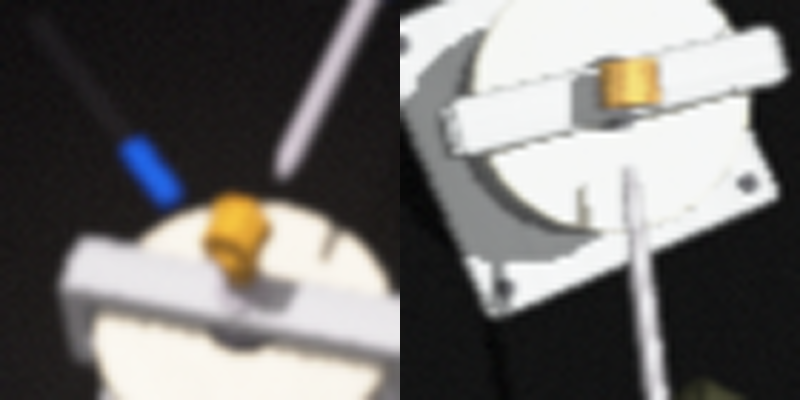

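The left half (scene) shows the rod tip at (284,175), short of the brass eye at (237,235). The right half (top) shows the tip at (628,168) and the eye at (631,83), so the bar's line passes about 5 mm to the left of the eye.

Run:
```python
from h import *
def tri(a,b):
    (c1,r1),(c2,r2)=ray('scene',[a]),ray('top',[b]); A=np.c_[r1[0],-r2[0]]; s=np.linalg.lstsq(A,c2-c1,rcond=None)[0]
    x,y=c1+s[0]*r1[0],c2+s[1]*r2[0]; return ((x+y)/2).round(1),np.linalg.norm(x-y).round(1)
print('tip',tri([254.3,155.2],[334.5,234.0]),'eye',tri([245.9,165.5],[334.6,219.1]))
print('pred eye 205',proj('scene',[[549.3,-147,205]]),proj('top',[[549.3,-147,205]]))
s=np.array([390.3,-159.9,205]);y=np.radians(6.52);t=s+130*np.array([np.cos(y),np.sin(y),0]);print('pred tip',t,proj('scene',[t]),proj('top',[t]))
# rod height from depth
for n in('scene','top'):
    C=cloud(n,np.load(n+'2.npy')); m=(C[...,0]>430)&(C[...,0]<515)&(abs(C[...,1]+150)<15)&(C[...,2]>185)&(C[...,2]<225); q=C[m]
    f=np.polyfit(q[:,0],q[:,1],1); print(n,len(q),'top z',np.percentile(q[:,2],[10,50,90]).round(1),'slope deg',np.degrees(np.arctan(f[0])).round(2),'y@549',np.polyval(f,549).round(1),'z fit',np.polyval(np.polyfit(q[:,0],q[:,2],1),[440,510]).round(1))
    m=(abs(C[...,0]-549)<14)&(abs(C[...,1]+147)<16)&(C[...,2]>190)&(C[...,2]<230);q=C[m];print(' eye',len(q),q.mean(0).round(1),np.percentile(q[:,2],[50,90,98]).round(1))
```

```text
tip (array([ 516.1, -145.2,  206.2]), np.float64(0.7)) eye (array([ 549.6, -146.2,  209. ]), np.float64(1.2))
pred eye 205 [[246.02665061 166.41961963]] [[334.94348806 219.28018965]]
pred tip [ 519.45919637 -145.13849625  205.        ] [[253.48029547 156.6272023 ]] [[334.22663284 232.58480752]]
scene 119 top z [205.6 208.3 210.6] slope deg 6.48 y@549 -142.4 z fit [208.6 207.7]
 eye 129 [ 550.8 -146.3  210.3] [212.5 218.2 219.4]
top 142 top z [206.9 209.4 210.8] slope deg 6.45 y@549 -142.1 z fit [209.3 208.9]
 eye 93 [ 549.  -146.2  214.2] [215.  218.8 219.5]
```

Emit:
jog_arm(
  moves=[
    [[0,-4.5,0,0,0,0],[6,0.7,0,0,0,0],[6,0.7,0,0,0,0],[0,0,0,0,0,0]],
  ],
)

```text
clock: 6.85
eef_pos: [404.3, -163.8, 212.4]
eef_rot: [-1.897, 1.564, -0.212]
wrist_force: [-0.1, 0.1, -2.1]
finger_gap: 13.7
```

```bash
python3 -c "
from h import *
s=st();y=np.radians(6.5);p=s['eef_pos'];print('y at 549.3',p[1]+(549.3-p[0])*np.tan(y), 'dist',np.hypot(549.3-p[0],-147-p[1]))"
```

```text
t 6.85 p [ 404.3 -163.8  212.4] baryaw 6.51 pitch 0.39 toolx [ 0.007 -0.002 -1.   ] F [-0.1  0.1 -2.1] M [ 0.062 -0.143 -0.079] gap 13.7
tau_z about eye on tool -0.102 j [-0.47  0.05  1.84  0.    1.24 -2.15]
y at 549.3 -147.2421464429189 dist 145.96912381151108
```

Emit:
jog_arm(
  moves=[
    [[2,0.2,-2.7,0,0.3,0],[6,0.7,-0.5,0,0,0],[6,0.7,-0.5,0,0,0],[6,0.7,-0.5,0,0,0],[0,0,-0.3,0,0,0]],
  ],
)

```text
clock: 7.35
eef_pos: [426.4, -161.1, 207.4]
eef_rot: [-2.552, 1.569, -0.868]
wrist_force: [1.3, 0.0, -0.9]
finger_gap: 13.4
```

```bash
python3 -c "
from h import *
s=st();y=np.radians(6.5);p=s['eef_pos'];print('y at 549.3',p[1]+(549.3-p[0])*np.tan(y), 'dist',np.hypot(549.3-p[0],-147-p[1]))"
```

```text
t 7.35 p [ 426.4 -161.1  207.4] baryaw 6.52 pitch 0.06 toolx [ 0.001 -0.001 -1.   ] F [ 1.3  0.  -0.9] M [ 0.059 -0.283 -0.013] gap 13.4
tau_z about eye on tool 0.004 j [-0.44  0.1   1.8  -0.    1.24 -2.13]
y at 549.3 -147.12170875717754 dist 123.69856387577482
```

Emit:
jog_arm(
  moves=[
    [[0,0,1.8,0,0,0],[7,0.8,0,0,0,0],[7,0.8,0,0,0,0],[7,0.8,0,0,0,0],[0,0,0,0,0,0]],
  ],
)

```text
clock: 7.85
eef_pos: [449.3, -158.5, 209.3]
eef_rot: [-2.561, 1.569, -0.876]
wrist_force: [0.3, 0.4, -0.4]
finger_gap: 14.0
```

Run:
```python
from h import *
s=st();y=np.radians(6.5);p=s['eef_pos'];print('y at 549.3',p[1]+(549.3-p[0])*np.tan(y), 'dist',np.hypot(549.3-p[0],-147-p[1]))
g=[]
for n,(u,v) in(('scene',(246,165)),('top',(334,220))):
    im,d=manip.camera(n); c=im[v-30:v+30,u-30:u+30]; g.append(cv2.resize(c,(400,400),interpolation=cv2.INTER_CUBIC))
cv2.imwrite('pics/c3.png',np.hstack(g))
```

```text
t 7.85 p [ 449.3 -158.5  209.3] baryaw 6.52 pitch 0.06 toolx [ 0.001 -0.001 -1.   ] F [ 0.3  0.4 -0.4] M [ 0.036 -0.105  0.022] gap 14.0
tau_z about eye on tool -0.015 j [-0.42  0.15  1.74 -0.    1.25 -2.1 ]
y at 549.3 -147.1169061846996 dist 100.64469140102977
```

View pics/c3.png

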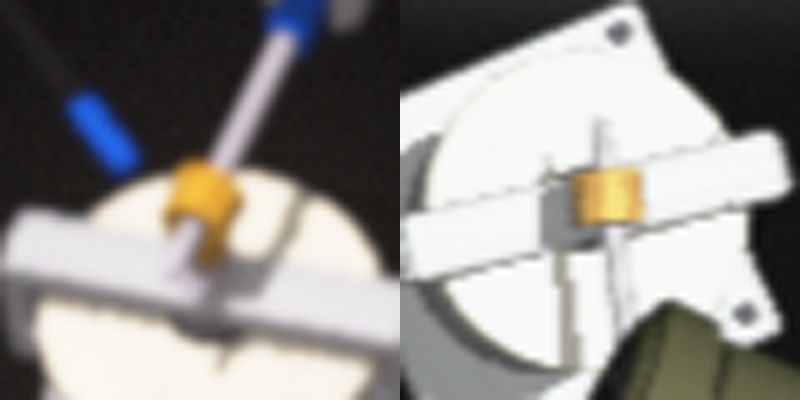

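The rod is through the eye: it emerges at (182,255) in the scene half and (600,125) in the top half, with negligible force. I'll insert it further and then start turning.

Emit:
jog_arm(
  moves=[
    [[7,0.8,0,0,0,0],[7,0.8,0,0,0,0],[7,0.8,0,0,0,0],[0,0,0,0,0,0],[0,0,0,0,0,0]],
  ],
)

```text
clock: 8.45
eef_pos: [471.4, -155.9, 209.2]
eef_rot: [-2.765, 1.569, -1.08]
wrist_force: [-0.7, 0.8, -1.2]
finger_gap: 13.6
```

```bash
cat >> h.py <<'E'
def arc(step,n,r=77,E=(549.3,-147),z=209.7,t0=None):
    "print state; rows for n steps of step deg clockwise about the eye"
    s=st(); p=np.array(s['eef_pos']); R=Ro.from_euler('xyz',s['eef_rot']).as_matrix(); b=-R[:,1]; yw=np.degrees(np.arctan2(b[1],b[0]))
    ph=np.degrees(np.arctan2(E[1]-p[1],E[0]-p[0])); print('yaw',yw.round(2),'pos angle',ph.round(2),'r',np.hypot(E[0]-p[0],E[1]-p[1]).round(1),'dz',(z-p[2]).round(1),'tilt fix wx,wy',np.degrees([-R[1,0],R[0,0]]).round(2))
    q=p[:2]
    for i in range(1,n+1):
        a=np.radians(ph-step*i); nq=np.array(E)-r*np.array([np.cos(a),np.sin(a)]); print((nq-q).round(1)); q=nq
E
python3 -c "
from h import *
arc(4,5)"
```

```text
t 8.45 p [ 471.4 -155.9  209.2] baryaw 6.5 pitch 0.03 toolx [ 0.001 -0.001 -1.   ] F [-0.7  0.8 -1.2] M [ 0.112 -0.121 -0.002] gap 13.6
tau_z about eye on tool -0.072 j [-0.39  0.19  1.69 -0.    1.26 -2.08]
yaw 6.5 pos angle 6.53 r 78.4 dz 0.5 tilt fix wx,wy [0.07 0.04]
[0.9 5.5]
[-0.   5.4]
[0.3 5.4]
[0.7 5.3]
[1.1 5.3]
```

Emit:
jog_arm(
  moves=[
    [[-0.3,5.5,0,0,0,-4],[0,5.4,0,0,0,-4],[0.3,5.4,0,0,0,-4],[0.7,5.3,0,0,0,-4],[0,0,0,0,0,0]],
  ],
)

```text
clock: 8.95
eef_pos: [471.8, -133.5, 209.2]
eef_rot: [-2.519, 1.57, -1.124]
wrist_force: [0.3, 1.1, -0.8]
finger_gap: 13.6
```

```bash
python3 -c "
from h import *
arc(2,3)"
```

```text
t 8.95 p [ 471.8 -133.5  209.2] baryaw -10.08 pitch 0.03 toolx [ 0.    -0.001 -1.   ] F [ 0.3  1.1 -0.8] M [ 0.246 -0.238  0.117] gap 13.6
tau_z about eye on tool 0.029 j [-0.35  0.18  1.71 -0.    1.25 -1.74]
yaw -10.08 pos angle -9.91 r 78.7 dz 0.5 tilt fix wx,wy [0.04 0.02]
[2.1 2.4]
[0.6 2.6]
[0.7 2.6]
```

Emit:
jog_arm(
  moves=[
    [[1.2,3.8,0,0,0,-3],[1.0,3.9,0,0,0,-3],[1.2,3.8,0,0,0,-3],[0,0,0,0,0,0]],
  ],
)

```text
clock: 9.35
eef_pos: [474.9, -121.9, 209.3]
eef_rot: [-2.515, 1.57, -1.273]
wrist_force: [1.1, 0.3, -1.1]
finger_gap: 13.6
```

```bash
cat >> h.py <<'E'
def tau(k=6,E=(549.3,-147)):
    T=[]
    for i in range(k):
        manip.camera('top'); s=manip.read_state(); p=np.array(s['eef_pos']); F=np.array(s['wrist_force']); M=s['moment']; r=(p[:2]-E)/1000
        T.append([M[2]+r[0]*F[1]-r[1]*F[0],M[2],*F])
    T=np.array(T); print('tau,Mz,F mean',T.mean(0).round(3),'sd',T.std(0).round(3))
E
python3 -c "
from h import *
tau();arc(2,3)"
```

```text
tau,Mz,F mean [ 0.101  0.258  0.357  1.982 -0.859] sd [0.043 0.028 0.503 0.4   0.496]
t 9.65 p [ 474.8 -122.1  209.2] baryaw -18.87 pitch 0.0 toolx [-0. -0. -1.] F [ 0.8  2.7 -1.1] M [ 0.388 -0.256  0.3  ] gap 13.6
tau_z about eye on tool 0.077 j [-0.33  0.18  1.71 -0.    1.26 -1.57]
yaw -18.87 pos angle -18.45 r 78.5 dz 0.5 tilt fix wx,wy [ 0.02 -0.  ]
[2.3 2.1]
[1.  2.5]
[1.1 2.5]
```

Emit:
jog_arm(
  moves=[
    [[1.0,4,0.2,0,0,-2.5],[1.3,3.2,0,0,0,-2.5],[0,0,0,0,0,0]],
  ],
)

```text
clock: 9.95
eef_pos: [477.3, -115.4, 209.4]
eef_rot: [-2.148, 1.57, -0.995]
wrist_force: [0.6, 0.7, -1.2]
finger_gap: 13.6
```

```bash
python3 -c "
from h import *
tau(4);arc(2,3)"
```

```text
tau,Mz,F mean [ 0.132  0.248  0.54   1.369 -1.647] sd [0.054 0.04  0.288 0.195 0.359]
t 10.15 p [ 477.2 -115.6  209.5] baryaw -23.87 pitch 0.05 toolx [ 0.001 -0.001 -1.   ] F [ 0.6  1.2 -1.2] M [ 0.326 -0.286  0.285] gap 13.6
tau_z about eye on tool 0.181 j [-0.31  0.18  1.7  -0.    1.26 -1.47]
yaw -23.87 pos angle -23.53 r 78.6 dz 0.2 tilt fix wx,wy [0.05 0.03]
[2.6 1.8]
[1.2 2.4]
[1.3 2.4]
```

Emit:
jog_arm(
  moves=[
    [[0.5,1.4,0,0,0,-1],[0.5,1.4,0,0,0,-1],[0,0,0,0,0,0]],
  ],
)

```text
clock: 10.45
eef_pos: [478.4, -112.9, 209.5]
eef_rot: [-1.893, 1.569, -0.775]
wrist_force: [1.8, 1.3, -2.2]
finger_gap: 13.4
```

```bash
python3 -c "
from h import *
tau(3);arc(2,2)"
```

```text
tau,Mz,F mean [ 0.063  0.232  2.056  1.4   -1.443] sd [0.062 0.028 0.87  0.322 0.634]
t 10.6 p [ 478.3 -113.   209.5] baryaw -25.93 pitch 0.08 toolx [ 0.001 -0.001 -1.   ] F [ 1.2  1.  -2.2] M [ 0.282 -0.46   0.257] gap 14.0
tau_z about eye on tool 0.15 j [-0.31  0.18  1.7  -0.    1.26 -1.42]
yaw -25.93 pos angle -25.61 r 78.7 dz 0.2 tilt fix wx,wy [0.06 0.06]
[2.7 1.7]
[1.3 2.4]
```

Emit:
jog_arm(
  moves=[
    [[0.6,1.3,0,0,0,-1],[0.6,1.3,0,0,0,-1],[0,0,0,0,0,0]],
  ],
)

```text
clock: 10.9
eef_pos: [479.7, -110.2, 209.5]
eef_rot: [-1.871, 1.569, -0.79]
wrist_force: [2.2, 0.7, -1.9]
finger_gap: 14.0
```

```bash
python3 -c "
from h import *
tau(3);arc(2,2)"
```

```text
tau,Mz,F mean [ 0.088  0.253  1.58   1.531 -1.84 ] sd [0.036 0.008 0.421 0.307 0.546]
t 11.05 p [ 479.6 -110.4  209.5] baryaw -28.04 pitch 0.09 toolx [ 0.001 -0.001 -1.   ] F [ 1.3  1.7 -2.6] M [ 0.248 -0.51   0.242] gap 13.4
tau_z about eye on tool 0.075 j [-0.3   0.18  1.7  -0.    1.26 -1.38]
yaw -28.04 pos angle -27.74 r 78.7 dz 0.2 tilt fix wx,wy [0.07 0.06]
[2.8 1.6]
[1.4 2.3]
```

Emit:
jog_arm(
  moves=[
    [[0.7,1.3,0,0,0,-1],[0.7,1.3,0,0,0,-1],[0,0,0,0,0,0]],
  ],
)

```text
clock: 11.35
eef_pos: [481.1, -107.6, 209.5]
eef_rot: [-1.919, 1.569, -0.875]
wrist_force: [2.0, 1.0, -2.0]
finger_gap: 13.6
```

```bash
python3 -c "
from h import *
tau(3);arc(2,2)"
```

```text
tau,Mz,F mean [ 0.15   0.272  2.405  0.405 -2.104] sd [0.056 0.024 0.537 0.183 0.233]
t 11.5 p [ 481.  -107.8  209.5] baryaw -30.17 pitch 0.09 toolx [ 0.001 -0.001 -1.   ] F [ 1.6  0.1 -2.4] M [ 0.223 -0.464  0.302] gap 13.6
tau_z about eye on tool 0.227 j [-0.29  0.19  1.7  -0.    1.26 -1.34]
yaw -30.17 pos angle -29.89 r 78.7 dz 0.2 tilt fix wx,wy [0.07 0.06]
[2.9 1.4]
[1.5 2.3]
```

Emit:
jog_arm(
  moves=[
    [[0.7,1.3,-0.4,0,0,-1],[0.7,1.2,0,0,0,-1],[0,0,0,0,0,0]],
  ],
)

```text
clock: 11.8
eef_pos: [482.6, -105.1, 209.2]
eef_rot: [-1.81, 1.569, -0.804]
wrist_force: [0.6, 0.8, -1.8]
finger_gap: 13.6
```

```bash
python3 -c "
from h import *
tau(3);arc(2,2)"
```

```text
tau,Mz,F mean [ 0.113  0.254  1.711  1.046 -1.047] sd [0.025 0.015 0.359 0.374 0.399]
t 11.95 p [ 482.6 -105.2  209.2] baryaw -32.28 pitch 0.11 toolx [ 0.001 -0.001 -1.   ] F [ 2.1  1.5 -0.8] M [ 0.211 -0.466  0.269] gap 13.7
tau_z about eye on tool 0.079 j [-0.29  0.19  1.7  -0.    1.26 -1.3 ]
yaw -32.28 pos angle -32.04 r 78.7 dz 0.5 tilt fix wx,wy [0.08 0.08]
[2.9 1.3]
[1.5 2.2]
```

Emit:
jog_arm(
  moves=[
    [[0.8,1.2,0,0,0,-1],[0.8,1.2,0,0,0,-1],[0,0,0,0,0,0]],
  ],
)

```text
clock: 12.25
eef_pos: [484.2, -102.7, 209.2]
eef_rot: [-1.861, 1.569, -0.892]
wrist_force: [1.5, 0.5, -1.5]
finger_gap: 13.7
```

```bash
python3 -c "
from h import *
tau(3);arc(2,2)"
```

```text
tau,Mz,F mean [ 0.104  0.225  1.449  0.871 -1.072] sd [0.006 0.009 0.022 0.193 0.326]
t 12.4 p [ 484.2 -102.8  209.2] baryaw -34.41 pitch 0.1 toolx [ 0.001 -0.001 -1.   ] F [ 1.4  1.  -1.5] M [ 0.227 -0.424  0.235] gap 14.2
tau_z about eye on tool 0.106 j [-0.28  0.19  1.69 -0.    1.26 -1.25]
yaw -34.41 pos angle -34.17 r 78.7 dz 0.5 tilt fix wx,wy [0.08 0.07]
[3.  1.2]
[1.6 2.1]
```

Emit:
jog_arm(
  moves=[
    [[0.8,1.2,0,0,0,-1],[0.8,1.1,0,0,0,-1],[0,0,0,0,0,0]],
  ],
)

```text
clock: 12.7
eef_pos: [485.9, -100.3, 209.2]
eef_rot: [-1.821, 1.569, -0.889]
wrist_force: [1.4, 0.9, -1.0]
finger_gap: 13.9
```

```bash
python3 -c "
from h import *
tau(3);arc(2,2)"
```

```text
tau,Mz,F mean [ 0.089  0.269  2.264  1.174 -1.43 ] sd [0.017 0.004 0.164 0.213 0.331]
t 12.85 p [ 485.8 -100.4  209.2] baryaw -36.52 pitch 0.1 toolx [ 0.001 -0.001 -1.   ] F [ 2.1  1.1 -1.5] M [ 0.233 -0.422  0.272] gap 13.6
tau_z about eye on tool 0.104 j [-0.28  0.19  1.69 -0.    1.26 -1.21]
yaw -36.52 pos angle -36.27 r 78.7 dz 0.5 tilt fix wx,wy [0.08 0.07]
[3.  1.1]
[1.7 2.1]
```

Emit:
jog_arm(
  moves=[
    [[0.9,1.1,0,0,0,-1],[0.9,1.1,0,0,0,-1],[0,0,0,0,0,0]],
  ],
)

```text
clock: 13.15
eef_pos: [487.7, -98.0, 209.2]
eef_rot: [-1.879, 1.569, -0.984]
wrist_force: [1.0, 0.8, -1.3]
finger_gap: 13.6
```

```bash
python3 -c "
from h import *
tau(3);arc(2,2)"
```

```text
tau,Mz,F mean [ 0.135  0.275  1.707  0.91  -1.086] sd [0.024 0.013 0.413 0.247 0.612]
t 13.3 p [487.6 -98.1 209.2] baryaw -38.63 pitch 0.08 toolx [ 0.001 -0.001 -1.   ] F [ 1.4  1.3 -1.2] M [ 0.27  -0.402  0.286] gap 13.8
tau_z about eye on tool 0.141 j [-0.27  0.2   1.69 -0.    1.26 -1.17]
yaw -38.63 pos angle -38.39 r 78.7 dz 0.5 tilt fix wx,wy [0.07 0.05]
[3.1 1. ]
[1.8 2. ]
```

Emit:
jog_arm(
  moves=[
    [[0.9,1.1,0,0,0,-1],[0.9,1.1,0,0,0,-1],[0,0,0,0,0,0]],
  ],
)

```text
clock: 13.6
eef_pos: [489.5, -95.7, 209.2]
eef_rot: [-1.87, 1.569, -1.011]
wrist_force: [1.3, 1.0, -1.4]
finger_gap: 13.8
```

```bash
python3 -c "
from h import *
tau(3);arc(2,2)"
```

```text
tau,Mz,F mean [ 0.091  0.256  1.573  1.409 -1.182] sd [0.047 0.016 0.433 0.34  0.319]
t 13.75 p [489.4 -95.9 209.2] baryaw -40.75 pitch 0.08 toolx [ 0.001 -0.001 -1.   ] F [ 2.1  1.7 -1.3] M [ 0.229 -0.344  0.269] gap 13.8
tau_z about eye on tool 0.062 j [-0.27  0.2   1.68 -0.    1.26 -1.13]
yaw -40.75 pos angle -40.5 r 78.8 dz 0.5 tilt fix wx,wy [0.07 0.04]
[3.1 0.9]
[1.8 1.9]
```

Emit:
jog_arm(
  moves=[
    [[0.9,1,0,0,0,-1],[0.9,1,0,0,0,-1],[0,0,0,0,0,0]],
  ],
)

```text
clock: 14.05
eef_pos: [491.3, -93.6, 209.2]
eef_rot: [-1.845, 1.569, -1.023]
wrist_force: [2.5, 1.5, -1.9]
finger_gap: 13.6
```

```bash
python3 -c "
from h import *
tau(3);arc(2,2)"
```

```text
tau,Mz,F mean [ 0.096  0.26   1.607  1.341 -1.128] sd [0.046 0.032 0.595 0.35  0.378]
t 14.2 p [491.2 -93.7 209.2] baryaw -42.87 pitch 0.07 toolx [ 0.001 -0.001 -1.   ] F [ 0.8  1.8 -1. ] M [ 0.333 -0.379  0.302] gap 13.7
tau_z about eye on tool 0.157 j [-0.26  0.2   1.68 -0.    1.26 -1.08]
yaw -42.87 pos angle -42.53 r 78.8 dz 0.5 tilt fix wx,wy [0.07 0.04]
[3.2 0.7]
[1.9 1.9]
```

Emit:
jog_arm(
  moves=[
    [[1,1,0,0,0,-1],[1,1,0,0,0,-1],[0,0,0,0,0,0]],
  ],
)

```text
clock: 14.5
eef_pos: [493.3, -91.5, 209.2]
eef_rot: [-1.915, 1.57, -1.131]
wrist_force: [0.7, 1.9, -1.1]
finger_gap: 14.0
```

```bash
python3 -c "
from h import *
tau(3);arc(2,2)"
```

```text
tau,Mz,F mean [ 0.106  0.29   1.485  1.814 -0.785] sd [0.025 0.034 0.597 0.469 0.707]
t 14.65 p [493.3 -91.6 209.2] baryaw -44.98 pitch 0.06 toolx [ 0.    -0.001 -1.   ] F [ 0.9  1.5 -1. ] M [ 0.374 -0.349  0.253] gap 13.5
tau_z about eye on tool 0.12 j [-0.26  0.21  1.68 -0.    1.26 -1.04]
yaw -44.98 pos angle -44.65 r 78.8 dz 0.5 tilt fix wx,wy [0.06 0.03]
[3.2 0.6]
[2.  1.8]
```

Emit:
jog_arm(
  moves=[
    [[1,1,0,0,0,-1],[1,1,0,0,0,-1],[0,0,0,0,0,0]],
  ],
)

```text
clock: 14.95
eef_pos: [495.4, -89.5, 209.2]
eef_rot: [-1.845, 1.57, -1.098]
wrist_force: [0.7, 1.8, -0.9]
finger_gap: 13.3
```

```bash
python3 -c "
from h import *
tau(3);arc(2,2)"
```

```text
tau,Mz,F mean [ 0.109  0.298  1.219  2.199 -1.032] sd [0.035 0.041 0.215 0.048 0.384]
t 15.1 p [495.3 -89.6 209.2] baryaw -47.1 pitch 0.06 toolx [ 0.    -0.001 -1.   ] F [ 0.9  2.1 -0.9] M [ 0.347 -0.416  0.264] gap 13.6
tau_z about eye on tool 0.096 j [-0.25  0.21  1.67 -0.    1.26 -1.  ]
yaw -47.1 pos angle -46.76 r 78.8 dz 0.5 tilt fix wx,wy [0.06 0.03]
[3.2 0.5]
[2.1 1.7]
```

Emit:
jog_arm(
  moves=[
    [[1.1,1,0,0,0,-1],[1.1,1,0,0,0,-1],[0,0,0,0,0,0]],
  ],
)

```text
clock: 15.4
eef_pos: [497.6, -87.5, 209.2]
eef_rot: [-1.986, 1.57, -1.275]
wrist_force: [0.9, 2.4, -1.4]
finger_gap: 13.8
```

```bash
python3 -c "
from h import *
tau(3);arc(2,2)"
```

```text
tau,Mz,F mean [ 0.102  0.267  1.268  1.742 -0.864] sd [0.037 0.018 0.303 0.596 0.399]
t 15.55 p [497.6 -87.6 209.3] baryaw -49.22 pitch 0.06 toolx [ 0.    -0.001 -1.   ] F [ 1.   1.6 -1.3] M [ 0.347 -0.422  0.277] gap 13.8
tau_z about eye on tool 0.138 j [-0.25  0.21  1.67 -0.    1.26 -0.96]
yaw -49.22 pos angle -48.95 r 78.8 dz 0.4 tilt fix wx,wy [0.06 0.02]
[3.2 0.4]
[2.1 1.7]
```

Emit:
jog_arm(
  moves=[
    [[1.1,0.9,0,0,0,-1],[1.1,0.9,0,0,0,-1],[0,0,0,0,0,0]],
  ],
)

```text
clock: 15.85
eef_pos: [499.9, -85.6, 209.2]
eef_rot: [-2.016, 1.57, -1.342]
wrist_force: [0.2, 2.1, -1.4]
finger_gap: 13.7
```

```bash
python3 -c "
from h import *
tau(3);arc(2,2)"
```

```text
tau,Mz,F mean [ 0.119  0.277  0.924  2.053 -0.92 ] sd [0.019 0.044 0.655 0.204 0.391]
t 16.0 p [499.8 -85.7 209.2] baryaw -51.34 pitch 0.05 toolx [ 0.    -0.001 -1.   ] F [ 1.4  1.8 -0.9] M [ 0.398 -0.394  0.27 ] gap 13.4
tau_z about eye on tool 0.098 j [-0.24  0.22  1.66 -0.    1.26 -0.92]
yaw -51.34 pos angle -51.07 r 78.8 dz 0.5 tilt fix wx,wy [0.05 0.01]
[3.3 0.2]
[2.2 1.6]
```

Emit:
jog_arm(
  moves=[
    [[1.1,0.9,0,0,0,-1],[1.1,0.9,0,0,0,-1],[0,0,0,0,0,0]],
  ],
)

```text
clock: 16.3
eef_pos: [502.2, -83.8, 209.3]
eef_rot: [-1.909, 1.57, -1.272]
wrist_force: [1.5, 1.5, -0.8]
finger_gap: 13.4
```

```bash
python3 -c "
from h import *
tau(3);arc(2,2)"
```

```text
tau,Mz,F mean [ 0.127  0.296  1.443  1.664 -0.531] sd [0.053 0.015 0.457 0.35  1.112]
t 16.45 p [502.  -83.9 209.3] baryaw -53.46 pitch 0.05 toolx [ 0.    -0.001 -1.   ] F [ 1.5  1.3 -0.2] M [ 0.382 -0.372  0.289] gap 13.8
tau_z about eye on tool 0.135 j [-0.24  0.22  1.66 -0.    1.26 -0.87]
yaw -53.46 pos angle -53.18 r 78.9 dz 0.4 tilt fix wx,wy [0.06 0.01]
[3.3 0.1]
[2.2 1.5]
```

Emit:
jog_arm(
  moves=[
    [[1.2,0.9,0,0,0,-1],[1.2,0.9,0,0,0,-1],[0,0,0,0,0,0]],
  ],
)

```text
clock: 16.75
eef_pos: [504.6, -82.0, 209.3]
eef_rot: [-2.067, 1.57, -1.467]
wrist_force: [2.0, 0.7, -1.1]
finger_gap: 13.8
```

```bash
python3 -c "
from h import *
tau(3);arc(2,2)"
```

```text
tau,Mz,F mean [ 0.123  0.252  0.879  1.608 -0.617] sd [0.024 0.01  0.499 0.234 0.347]
t 16.9 p [504.5 -82.1 209.3] baryaw -55.57 pitch 0.06 toolx [ 0.    -0.001 -1.   ] F [ 0.8  1.3 -1.1] M [ 0.314 -0.349  0.257] gap 13.4
tau_z about eye on tool 0.148 j [-0.23  0.23  1.65 -0.    1.26 -0.83]
yaw -55.57 pos angle -55.4 r 78.9 dz 0.4 tilt fix wx,wy [0.06 0.01]
[ 3.3 -0.1]
[2.3 1.4]
```

Emit:
jog_arm(
  moves=[
    [[1.2,0.8,0,0,0,-1],[1.2,0.8,0,0,0,-1],[0,0,0,0,0,0]],
  ],
)

```text
clock: 17.2
eef_pos: [506.9, -80.5, 209.2]
eef_rot: [-2.441, 1.57, -1.878]
wrist_force: [1.2, 0.8, -1.0]
finger_gap: 13.7
```

```bash
python3 -c "
from h import *
tau(3);arc(2,2)
im,d=manip.camera('top');cv2.imwrite('pics/t4.png',cv2.resize(im[180:260,290:380],(720,600)[:2],interpolation=cv2.INTER_CUBIC))"
```

```text
tau,Mz,F mean [ 0.237  0.314  0.527  0.994 -1.011] sd [0.046 0.031 0.318 0.442 0.197]
t 17.35 p [506.8 -80.5 209.3] baryaw -57.69 pitch 0.05 toolx [-0.    -0.001 -1.   ] F [ 0.5  0.5 -0.9] M [ 0.253 -0.244  0.356] gap 13.9
tau_z about eye on tool 0.302 j [-0.23  0.23  1.64 -0.    1.27 -0.79]
yaw -57.69 pos angle -57.43 r 78.9 dz 0.4 tilt fix wx,wy [ 0.06 -0.01]
[ 3.3 -0.2]
[2.3 1.3]
```

View pics/t4.png

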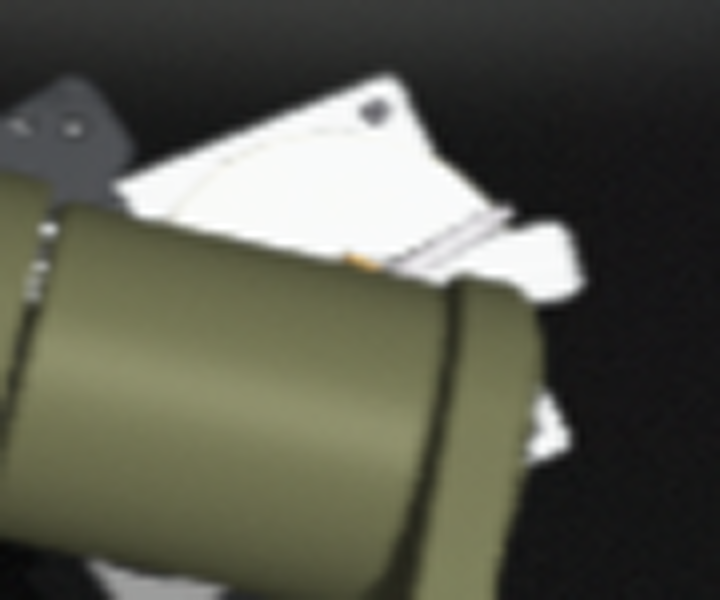

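The top view is mostly hidden by the arm, but the rod tip at (505,212) is out past the eye and the yoke end at (550,260) is where it was. Torque has risen from 0.12 to 0.24 N m, so it has probably met the stop. I'll use finer steps.

Emit:
jog_arm(
  moves=[
    [[0.6,0.4,0,0,0,-0.5],[0,0,0,0,0,0]],
  ],
)

```text
clock: 17.6
eef_pos: [507.3, -80.2, 209.3]
eef_rot: [-2.475, 1.569, -1.92]
wrist_force: [0.8, 1.6, -1.2]
finger_gap: 13.7
```

```bash
python3 -c "
from h import *
tau(4);arc(2,2)"
```

```text
tau,Mz,F mean [ 0.295  0.339  0.105  0.886 -1.387] sd [0.06  0.017 0.382 0.638 0.403]
t 17.8 p [507.3 -80.2 209.3] baryaw -58.2 pitch 0.05 toolx [-0.    -0.001 -1.   ] F [-0.5  0.2 -1.6] M [ 0.168 -0.162  0.343] gap 13.8
tau_z about eye on tool 0.368 j [-0.23  0.23  1.64 -0.    1.27 -0.78]
yaw -58.2 pos angle -57.87 r 78.9 dz 0.4 tilt fix wx,wy [ 0.07 -0.02]
[ 3.3 -0.2]
[2.3 1.3]
```

Emit:
jog_arm(
  moves=[
    [[0.6,0.4,0,0,0,-0.5],[0.6,0.4,0,0,0,-0.5],[0,0,0,0,0,0]],
  ],
)

```text
clock: 18.1
eef_pos: [508.5, -79.5, 209.2]
eef_rot: [-2.673, 1.569, -2.137]
wrist_force: [-0.5, -0.4, -2.1]
finger_gap: 13.9
```

```bash
python3 -c "
from h import *
tau(4);arc(2,2)"
```

```text
tau,Mz,F mean [ 0.35   0.371 -0.041  0.584 -1.011] sd [0.03  0.038 0.262 0.419 0.679]
t 18.3 p [508.5 -79.5 209.2] baryaw -59.26 pitch 0.05 toolx [-0.001 -0.001 -1.   ] F [-0.1  0.9  0.1] M [ 0.077 -0.057  0.419] gap 13.8
tau_z about eye on tool 0.389 j [-0.23  0.23  1.64 -0.    1.27 -0.76]
yaw -59.26 pos angle -58.82 r 78.9 dz 0.5 tilt fix wx,wy [ 0.08 -0.04]
[ 3.3 -0.3]
[2.4 1.3]
```

Emit:
jog_arm(
  moves=[
    [[0.7,0.4,0,0,0,-0.5],[0.7,0.4,0,0,0,-0.5],[0,0,0,0,0,0]],
  ],
)

```text
clock: 18.6
eef_pos: [509.6, -78.8, 209.2]
eef_rot: [-2.905, 1.568, -2.387]
wrist_force: [-0.8, -0.6, -1.1]
finger_gap: 13.5
```

```bash
python3 -c "
from h import *
tau(4);arc(2,2)"
```

```text
tau,Mz,F mean [ 0.457  0.37  -1.186 -0.161 -0.571] sd [0.039 0.023 0.218 0.316 0.259]
t 18.8 p [509.6 -78.8 209.2] baryaw -60.32 pitch 0.03 toolx [-0.002 -0.002 -1.   ] F [-1.   0.1 -0.7] M [-0.022  0.182  0.34 ] gap 13.5
tau_z about eye on tool 0.405 j [-0.22  0.24  1.64 -0.    1.27 -0.74]
yaw -60.32 pos angle -59.82 r 78.9 dz 0.5 tilt fix wx,wy [ 0.09 -0.09]
[ 3.3 -0.4]
[2.4 1.2]
```

Emit:
jog_arm(
  moves=[
    [[0.7,0.4,0,0,0,-0.5],[0,0,0,0,0,0]],
  ],
)

```text
clock: 19.0
eef_pos: [510.2, -78.5, 209.1]
eef_rot: [-2.951, 1.568, -2.442]
wrist_force: [-3.1, -0.0, -0.6]
finger_gap: 14.1
```

```bash
python3 -c "
from h import *
tau(6);arc(2,2)"
```

```text
tau,Mz,F mean [ 0.568  0.393 -2.273 -0.5   -1.097] sd [0.029 0.045 0.614 0.236 0.505]
t 19.3 p [510.2 -78.4 209.2] baryaw -60.84 pitch 0.03 toolx [-0.002 -0.002 -1.   ] F [-2.3 -0.6 -1.4] M [-0.133  0.22   0.438] gap 13.9
tau_z about eye on tool 0.617 j [-0.22  0.24  1.63 -0.    1.27 -0.73]
yaw -60.84 pos angle -60.3 r 78.9 dz 0.5 tilt fix wx,wy [ 0.1  -0.11]
[ 3.3 -0.4]
[2.4 1.2]
```

Snug at about 0.57 N m. Next I'll unload within the hole's play and draw the bar out.

Emit:
jog_arm(
  moves=[
    [[-1.2,-0.7,0,0,0,1],[-2.3,-1.4,0,0,0,2],[-2.2,-1.5,0,0,0,2],[-2.2,-1.5,0,0,0,2],[0,0,0,0,0,0]],
  ],
)

```text
clock: 19.8
eef_pos: [502.8, -83.4, 209.5]
eef_rot: [-1.08, 1.569, -0.441]
wrist_force: [-1.0, 0.7, -1.2]
finger_gap: 13.5
```

```bash
python3 -c "
from h import *
tau(3);arc(2,2)"
```

```text
tau,Mz,F mean [ 0.011  0.046  0.17   0.514 -1.092] sd [0.055 0.017 0.534 0.469 0.155]
t 19.95 p [503.  -83.2 209.4] baryaw -53.51 pitch 0.08 toolx [ 0.001 -0.001 -1.   ] F [ 0.9  1.2 -1.3] M [ 0.062 -0.057  0.047] gap 13.6
tau_z about eye on tool -0.065 j [-0.24  0.22  1.65 -0.    1.26 -0.87]
yaw -53.51 pos angle -53.99 r 78.8 dz 0.3 tilt fix wx,wy [0.04 0.07]
[3.3 0.1]
[2.3 1.5]
```

Emit:
jog_arm(
  moves=[
    [[-3,4,0,0,0,0.5],[-5.3,7.2,0,0,0,0],[-5.3,7.2,0,0,0,0],[-5.3,7.2,0,0,0,0],[0,0,0,0,0,0]],
  ],
)

```text
clock: 20.45
eef_pos: [482.2, -55.3, 209.4]
eef_rot: [-1.444, 1.569, -0.799]
wrist_force: [-1.0, -0.9, -1.1]
finger_gap: 13.7
```

```bash
python3 -c "
from h import *
tau(3);arc(2,2)"
```

```text
tau,Mz,F mean [-0.082 -0.134 -0.504 -0.092 -1.048] sd [0.025 0.03  0.155 0.38  0.248]
t 20.6 p [482.9 -56.3 209.4] baryaw -53.09 pitch 0.12 toolx [ 0.001 -0.001 -1.   ] F [-0.7 -0.2 -0.7] M [-0.056  0.063 -0.173] gap 13.9
tau_z about eye on tool -0.098 j [-0.19  0.17  1.72 -0.    1.25 -0.83]
yaw -53.09 pos angle -53.8 r 112.4 dz 0.3 tilt fix wx,wy [0.08 0.08]
[ 23.1 -27. ]
[2.2 1.5]
```

Emit:
jog_arm(
  moves=[
    [[3.5,2.6,0,0,0,-2.2],[0,0,0,0,0,0]],
  ],
)

```text
clock: 20.8
eef_pos: [486.6, -54.0, 209.4]
eef_rot: [-1.533, 1.569, -0.929]
wrist_force: [-2.1, -0.1, -0.7]
finger_gap: 13.9
```

```bash
python3 -c "
from h import *
tau(3);arc(2,2)"
```

```text
tau,Mz,F mean [-0.054 -0.13  -0.637 -0.254 -0.452] sd [0.055 0.022 0.504 0.156 0.135]
t 20.95 p [486.4 -54.1 209.4] baryaw -55.28 pitch 0.11 toolx [ 0.001 -0.002 -1.   ] F [-0.3 -0.2 -0.5] M [-0.14   0.098 -0.099] gap 14.1
tau_z about eye on tool -0.058 j [-0.18  0.18  1.71 -0.    1.25 -0.79]
yaw -55.28 pos angle -55.87 r 112.2 dz 0.3 tilt fix wx,wy [0.09 0.07]
[ 22.  -27.7]
[2.3 1.4]
```

Run:
```python
from h import *
g=[]
for n,(u,v) in(('scene',(246,165)),('top',(330,215))):
    im,d=manip.camera(n); cv2.imwrite(f'pics/{n}5.png',im);c=im[v-35:v+35,u-35:u+35]; g.append(cv2.resize(c,(400,400),interpolation=cv2.INTER_CUBIC))
cv2.imwrite('pics/c5.png',np.hstack(g))
```

```text
(no output)
```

View pics/c5.png

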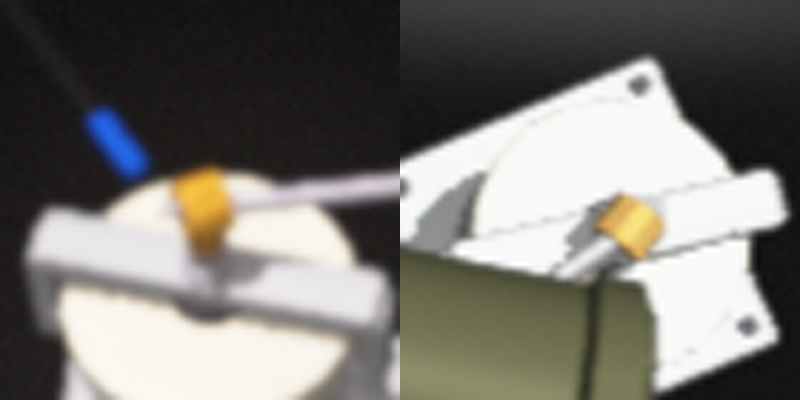

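The rod is still in the eye with its tip just protruding, at (170,205) in the scene half. The yoke and socket are unchanged. The residual torque is below thread drag, so I'll continue along the bar.

Emit:
jog_arm(
  moves=[
    [[-4.5,6.6,0,0,0,0],[-4.5,6.6,0,0,0,0],[-4.5,6.6,0,0,0,0],[-5.1,7.4,0,0,0,0],[-5.1,7.4,0,0,0,0]],
  ],
)

```text
clock: 21.55
eef_pos: [460.9, -17.1, 209.4]
eef_rot: [-1.22, 1.568, -0.614]
wrist_force: [-0.5, 0.6, -1.2]
finger_gap: 13.6
```

Run:
```python
from h import *
tau(3);arc(2,1)
for k in('top5','top6'):
    if k=='top6': im,_=manip.camera('top'); cv2.imwrite('pics/top6.png',im)
    im=cv2.imread(f'pics/{k}.png'); u,v=334,219
    up=cv2.resize(im[v-14:v+15,u-14:u+15],None,fx=8,fy=8,interpolation=cv2.INTER_CUBIC)
    m=cv2.inRange(cv2.cvtColor(up,cv2.COLOR_BGR2HSV),(8,100,60),(30,255,255)); r=cv2.minAreaRect(max(cv2.findContours(m,0,2)[0],key=cv2.contourArea)); print(k,np.array(r[1])/8,r[2])
C=cloud('top',manip.camera('top')[1]); q=C[(abs(C[...,2]-167.5)<7)&(abs(C[...,0]-550)<100)&(abs(C[...,1]+145)<100)]
print(cv2.minAreaRect(q[:,:2].astype(np.float32)))
```

```text
tau,Mz,F mean [-0.092 -0.012  0.379  0.342 -1.531] sd [0.046 0.005 0.479 0.203 0.179]
t 21.7 p [461.2 -17.4 209.5] baryaw -55.24 pitch 0.14 toolx [ 0.002 -0.002 -1.   ] F [ 1.1  0.1 -1.6] M [-0.037 -0.15  -0.006] gap 13.5
tau_z about eye on tool -0.152 j [-0.12  0.11  1.78 -0.    1.24 -0.72]
yaw -55.24 pos angle -55.79 r 156.7 dz 0.2 tilt fix wx,wy [0.09 0.13]
[ 47.1 -64.4]
top5 [10.07320786  8.35529613] 38.65980911254883
top6 [10.03959942  8.48100471] 38.1572265625
((549.3364868164062, -147.01654052734375), (24.071043014526367, 140.32606506347656), 13.570347785949707)
```

Emit:
jog_arm(
  moves=[
    [[-5,8,0,0,0,0],[-5,10,20,0,0,0],[0,10,25,0,0,0],[0,15,15,0,0,5],[10,20,0,0,0,8]],
  ],
)

```text
clock: 22.3
eef_pos: [459.5, 46.3, 271.1]
eef_rot: [-2.247, 1.569, -1.414]
wrist_force: [0.8, 0.1, -0.9]
finger_gap: 13.5
```

Emit:
jog_arm(
  moves=[
    [[20,22,0,0,0,8],[22,22,0,0,0,8],[22,22,0,0,0,8],[22,22,0,0,0,8],[22,15,0,0,0,8]],
  ],
)

```text
clock: 22.8
eef_pos: [569.1, 155.6, 272.2]
eef_rot: [-1.473, 1.567, 0.086]
wrist_force: [0.2, 0.5, -0.7]
finger_gap: 13.6
```

Emit:
jog_arm(
  moves=[
    [[0,0,0,0,0,0],[0,0,0,0,0,0]],
  ],
)

```text
clock: 23.0
eef_pos: [569.8, 157.6, 270.5]
eef_rot: [-1.602, 1.57, -0.039]
wrist_force: [0.6, 0.0, -1.2]
finger_gap: 13.8
```

```bash
python3 -c "
from h import *
st()"
```

```text
t 23.0 p [569.8 157.6 270.5] baryaw -0.44 pitch 0.06 toolx [ 0.001 -0.    -1.   ] F [ 0.6  0.  -1.2] M [ 0.06  -0.095 -0.036] gap 13.8
tau_z about eye on tool -0.209 j [ 0.21  0.36  1.33 -0.    1.45 -1.36]
```

Emit:
jog_arm(
  moves=[
    [[13,-5.4,-20,0,0,-0.8],[0,0,-40,0,0,0],[0,0,-40,0,0,0],[0,0,-30,0,0,0],[0,0,-15,0,0,0]],
  ],
)

```text
clock: 23.5
eef_pos: [580.6, 149.8, 125.0]
eef_rot: [-1.402, 1.563, 0.132]
wrist_force: [0.3, 1.2, -1.7]
finger_gap: 13.7
```

Emit:
jog_arm(
  moves=[
    [[0,0,0,0,0,0],[0,0,0,0,0,0]],
  ],
)

```text
clock: 23.7
eef_pos: [578.9, 148.8, 124.0]
eef_rot: [-1.455, 1.566, 0.076]
wrist_force: [0.4, 0.2, -0.8]
finger_gap: 13.8
```

Run:
```python
from h import *
s=st(); p=s['eef_pos']
for n in('top','scene'):
    im,d=manip.camera(n); cv2.imwrite(f'pics/{n}7.png',im); C=cloud(n,d)
    q=C[(C[...,0]>p[0]+45)&(C[...,0]<p[0]+120)&(abs(C[...,1]-p[1])<14)&(abs(C[...,2]-p[2]+2)<12)]
    print(n,len(q),'yaw',np.degrees(np.arctan(np.polyfit(q[:,0],q[:,1],1)[0])),'y at sleeve',np.polyval(np.polyfit(q[:,0],q[:,1],1),p[0]),'z top median',np.median(q[:,2]),'pitch',np.degrees(np.arctan(np.polyfit(q[:,0],q[:,2],1)[0])),'max x',q[:,0].max())
im=cv2.imread('pics/scene7.png'); cv2.imwrite('pics/c7.png',cv2.resize(im[210:340,290:430],(646,600),interpolation=cv2.INTER_CUBIC))
```

```text
t 23.7 p [578.9 148.8 124. ] baryaw -2.32 pitch 0.25 toolx [ 0.004  0.    -1.   ] F [ 0.4  0.2 -0.8] M [ 0.066 -0.122 -0.03 ] gap 13.8
tau_z about eye on tool -0.13 j [ 0.19  0.5   1.49 -0.    1.15 -1.34]
top 32 yaw -0.055124448345819435 y at sleeve 145.37848745782242 z top median 122.38096283702112 pitch -0.5246582509715173 max x 697.4055956959354
scene 138 yaw -2.1882349931338863 y at sleeve 147.23114651109825 z top median 122.59629748271891 pitch -0.3196679972737863 max x 698.4808252561145
```

View pics/c7.png

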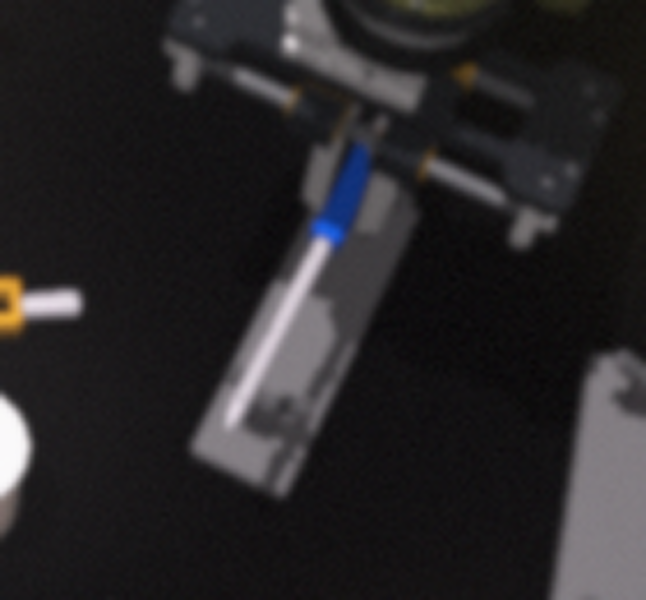

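The view shows the bar straight in the grip over its rest (rod tip at (232,420), sleeve at (345,190)). Next is a small correction, then lower in.

Emit:
jog_arm(
  moves=[
    [[4.5,3.4,0,0,0.3,1.1],[0,0,-15,0,0,0],[0,0,-12,0,0,0],[0,0,-5,0,0,0],[0,0,0,0,0,0]],
  ],
)

```text
clock: 24.3
eef_pos: [584.8, 152.8, 91.8]
eef_rot: [-1.148, 1.568, 0.403]
wrist_force: [-0.0, 0.2, -0.8]
finger_gap: 13.5
```

```bash
python3 -c "
from h import *
st()"
```

```text
t 24.3 p [584.8 152.8  91.8] baryaw -1.12 pitch 0.17 toolx [ 0.003  0.001 -1.   ] F [-0.   0.2 -0.8] M [ 0.063 -0.164  0.009] gap 13.5
tau_z about eye on tool 0.029 j [ 0.19  0.55  1.49  0.    1.1  -1.36]
```

Position within a millimetre; lower the remaining 37 mm.

Emit:
jog_arm(
  moves=[
    [[-0.5,-0.5,-15,0,0,0],[0,0,-10,0,0,0],[0,0,-5,0,0,0],[0,0,-2,0,0,0],[0,0,0,0,0,0]],
  ],
)

```text
clock: 24.8
eef_pos: [583.9, 152.2, 56.3]
eef_rot: [-1.071, 1.569, 0.48]
wrist_force: [-1.1, -0.1, -0.7]
finger_gap: 13.7
```

```bash
python3 -c "
from h import *
st()"
```

```text
t 24.8 p [583.9 152.2  56.3] baryaw -1.12 pitch 0.11 toolx [ 0.002  0.001 -1.   ] F [-1.1 -0.1 -0.7] M [ 0.085 -0.135 -0.012] gap 13.7
tau_z about eye on tool 0.322 j [ 0.19  0.6   1.51  0.    1.03 -1.36]
```

Emit:
jog_arm(
  moves=[
    [[0,0,-1.2,0,0,0],[0,0,-0.6,0,0,0],[0,0,0,0,0,0]],
  ],
)

```text
clock: 25.1
eef_pos: [584.4, 152.2, 55.2]
eef_rot: [-1.198, 1.567, 0.353]
wrist_force: [-0.0, 0.8, -1.2]
finger_gap: 13.6
```

```bash
python3 -c "
from h import *
tau(3);st()"
```

```text
tau,Mz,F mean [ 0.106  0.03  -0.237  0.124 -1.287] sd [0.071 0.02  0.184 0.128 0.593]
t 25.25 p [584.3 152.2  55.2] baryaw -1.12 pitch 0.19 toolx [ 0.003  0.001 -1.   ] F [-0.4  0.  -1.3] M [ 0.006 -0.138  0.058] gap 13.8
tau_z about eye on tool 0.191 j [ 0.19  0.6   1.51  0.    1.03 -1.36]
```

Emit:
jog_arm(
  moves=[
    [[0,0,-1,0,0,0],[0,0,-0.8,0,0,0],[0,0,0,0,0,0]],
  ],
)

```text
clock: 25.55
eef_pos: [584.7, 152.0, 54.6]
eef_rot: [-1.32, 1.566, 0.231]
wrist_force: [-0.3, 0.0, -0.9]
finger_gap: 14.1
```

```bash
python3 -c "
from h import *
tau(3);st()"
```

```text
tau,Mz,F mean [ 0.084 -0.051 -0.575 -1.043  1.399] sd [0.176 0.027 0.707 0.312 1.175]
t 25.7 p [584.8 152.   54.4] baryaw -1.13 pitch 0.26 toolx [ 0.005  0.001 -1.   ] F [-1.3 -1.3  1.9] M [-0.202  0.017 -0.087] gap 13.5
tau_z about eye on tool 0.255 j [ 0.19  0.6   1.51  0.    1.03 -1.36]
```

Seated: Fz has gone from −1.3 to +1.4 N. Release and rise.

Emit:
jog_arm(
  moves=[
    [[0,0,0,0,0,0],[0,0,0,0,0,0],[0,0,0,0,0,0],[0,0,0,0,0,0],[0,0,0,0,0,0]],
  ],
  gripper=0,
)

```text
clock: 26.2
eef_pos: [584.8, 152.3, 54.1]
eef_rot: [-1.254, 1.566, 0.297]
wrist_force: [-0.3, 0.5, 0.7]
finger_gap: 46.3
```

Emit:
jog_arm(
  moves=[
    [[0,0,15,0,0,0],[0,0,25,0,0,0],[0,0,40,0,0,0],[0,0,40,0,0,0],[0,0,40,0,0,0]],
  ],
)

```text
clock: 26.7
eef_pos: [581.6, 151.7, 218.1]
eef_rot: [1.649, 1.567, -3.083]
wrist_force: [-1.0, -0.4, -0.7]
finger_gap: 47.0
```

Emit:
jog_arm(
  moves=[
    [[-40,0,20,0,0,0],[-40,0,0,0,0,0],[-40,0,0,0,0,0],[-40,0,0,0,0,0],[-40,0,0,0,0,0]],
  ],
)

```text
clock: 27.2
eef_pos: [378.9, 151.2, 250.1]
eef_rot: [-1.258, 1.558, 0.291]
wrist_force: [0.3, 0.7, 0.7]
finger_gap: 47.0
```

Run:
```python
from h import *
st(); g=[]
for n,(u,v) in(('scene',(300,215)),('top',(280,200))):
    im,d=manip.camera(n); cv2.imwrite(f'pics/{n}9.png',im)
    c=im[v-75:v+75,u-100:u+100]; g.append(cv2.resize(c,(400,300),interpolation=cv2.INTER_CUBIC))
    if n=='top':
        C=cloud('top',d); q=C[(abs(C[...,2]-167.5)<7)&(abs(C[...,0]-550)<100)&(abs(C[...,1]+145)<100)]; print('yoke',cv2.minAreaRect(q[:,:2].astype(np.float32)))
        u,v=334,219; up=cv2.resize(im[v-14:v+15,u-14:u+15],None,fx=8,fy=8,interpolation=cv2.INTER_CUBIC)
        m=cv2.inRange(cv2.cvtColor(up,cv2.COLOR_BGR2HSV),(8,100,60),(30,255,255)); r=cv2.minAreaRect(max(cv2.findContours(m,0,2)[0],key=cv2.contourArea)); print('eye',np.array(r[1])/8,r[2])
    m=cv2.inRange(cv2.cvtColor(im,cv2.COLOR_BGR2HSV),(105,140,60),(125,255,255)); k,l,s,c=cv2.connectedComponentsWithStats(m); print(n,'blue',[c[i].round(1).tolist() for i in range(1,k) if s[i,4]>60])
    a=cv2.imread(f'pics/{n}0.png')
cv2.imwrite('pics/c9.png',np.hstack(g))
```

```text
t 27.2 p [378.9 151.2 250.1] baryaw -1.23 pitch 0.71 toolx [ 0.012  0.004 -1.   ] F [0.3 0.7 0.7] M [ 0.066 -0.098  0.036] gap 47.0
tau_z about eye on tool -0.187 j [ 0.29 -0.05  1.86  0.    1.33 -1.26]
scene blue [[26.3, 90.2], [231.1, 154.5], [361.9, 266.8], [409.1, 394.9], [451.5, 414.7]]
yoke ((549.29541015625, -146.9442138671875), (24.083568572998047, 140.3448944091797), 13.660888671875)
eye [10.09185219  8.41176891] 39.47246170043945
top blue [[213.2, 210.3], [373.6, 274.5]]
```

View pics/c9.png

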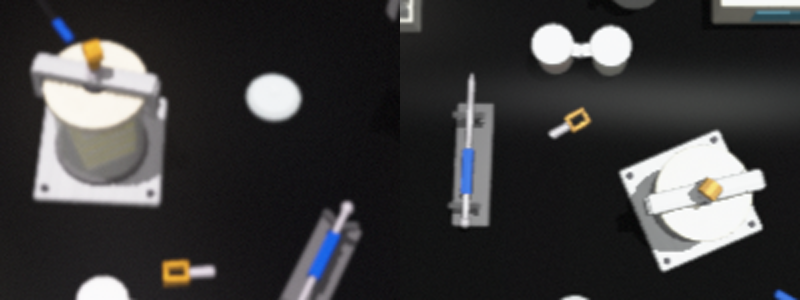

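The bar lies in its rest, with the sleeve at the same pixels as at the start. The eye is turned about 45°, the yoke angle is unchanged and the bystanders are in place.

```bash
python3 -c "
from cell import manip
print(manip.sign_off())"
```

```text
the job is handed in; nothing more can be done
None
```

The jar is closed and the job is handed in at about 27 s on the robot's clock. I threaded the bar through the eye and turned it clockwise to its stop. I snugged it to about 0.57 N m by the wrist reading, drew the bar out, and laid it back in its own rest.

Last checks:
- **Eye:** turned about 45° clockwise in the top view. Its angle read 38.7°, 38.2° and 39.5° during and after withdrawal, which is within measuring noise.
- **Jar:** the clamp yoke reads 13.6° before and 13.7° after, so the jar was not wrenched round.
- **Bar:** the sleeve is back within 0.2 pixel of where it started in both views. The weight came off the gripper before I let go.
- **Bystanders:** the cups, spreader, spare eye and marker looked undisturbed in the final views. I only measured the marker.

**Not settled:** while I drew the bar out, there was a small reverse torque on the eye of about 0.05–0.09 N m. That is below the 0.12 N m thread drag. I could not find its cause, and the camera did not show the eye turning back. The camera cannot rule out a shift of a degree or so.

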